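# Press the bud vase into the curing stand and hold it

### The arm

A 6-joint arm with a two-finger parallel gripper is mounted at the origin on the work surface. World frame = base frame: x ahead of the robot, y to its left, z up, the work surface at z = 0. Lengths are in m, angles in rad, forces in N, time in s.
With the tool pointing down it reaches from about 0.35 to 0.875 m from the base axis. Payload 15.5 kg.
Tool frame: the origin (TCP) lies at the very end of the fingers, on their centre line; the grasp point (between the pads) lies 19 mm behind it; z points along the fingers, y is the line along which they close (so a half turn about z gives the same grasp; the last joint's range is limited). The gripper opens to 85 mm and grips with 20 to 120 N. Pads are 22 mm wide; open, the fingers measure 114 mm over their backs; the gripper's body (76 mm by 85 mm) begins 54 mm behind the grasp point. The pads swing forward as they close: fully open they stand 13 mm farther back than shut.
Start: joints at [-1.345, 0.494, 1.345, -0, 1.302, -0.096], TCP at [0.197, -0.593, 0.231] pointing down, gripper open.
Joint ranges: [-2.91, 2.91], [-0.82, 2.16], [0.22, 2.67], [-1.22, 4.37], [0.12, 2.79], [-3.08, 3.08]. Speed limits (rad/s): [1.89, 1.89, 2.57, 3.01, 3.01, 3.01].

### API

Orientations are given as a unit quaternion [x, y, z, w].
In Python, from cell import env, open_jaws, close, kinematics, readout, cams, ticket, spotter gives the robot as it stands. Calls block until the motion is done:
- env.reach(position, orientation): joint-space move of the TCP to a pose.
- env.line_to(position, orientation=None, velocity=0.15): straight line of the TCP; orientation=None keeps the orientation; velocity is the mean speed in m/s.
- env.move_joints(angles): joint-space move.
- open_jaws() and close(): open the fingers fully, or close them until they stop; the grip force is fixed at half the most.
- env.hold(seconds).
- kinematics.solve_ik(position, orientation): joint angles nearest the present ones, or None.
- readout.observe(): the state.
- cams.capture(name): name is "scene" or "side" or "wrist"; returns the picture (480x640x3 uint8, red, green, blue); there is no depth.
- cams.calibration(name): a dict with "K" (3x3 intrinsics, pixels), "extrinsics" (4x4, takes a point from camera to world coordinates); the wrist camera has in their place "T_tool_cam" (4x4, takes a point from camera to tool coordinates, whose origin is the TCP and whose axes are the flange's). Camera axes: x right, y up, looking along -z (the intrinsics and any distortion apply to the point x, -y, -z); pixel columns grow to the right and rows downward; lengths in m; the calibration is good to about 2 mm. The wrist camera is an equidistant fisheye: a pixel r from the principal point sees the ray r / f radians off the axis. A picture is of the moment at which its call begins: read the wrist's pose just before it. calibration takes no time and is no camera call.
A pose or a line that the arm cannot do raises env.Unreachable and nothing moves.
- ticket.sign_off(): hands the job in; it is judged then, once.
Trained networks look in the newest picture that a camera, given by its name, has taken for a name from the list of things; names that differ only in an ending like _2 or _b are one class to them, and where a whole thing is asked for, a point or a joint stands for the part that bears it (a point fixed in the world has none). Each returns a list of dicts, best first, with "score" (0 to 1); they miss things now and then, are a little off and sometimes report something else, mostly with a low value. They report only what shows in the picture. A call takes as long as a camera call. They do not tell look-alikes from the thing itself.
- spotter.search_frame(camera, name): "centre" ([column, row] in pixels, amid what is visible of it).
- spotter.trace(camera, name): "pixels" (480x640 bool, what is visible of it) and "centre" ([column, row] in pixels, amid what is visible of it).
The state is a dict: "t": time; "joint_positions": joint angles; "joint_velocities": joint speeds; "joint_efforts": joint torques, N m; "tool_pos": TCP position; "orientation": TCP orientation; "force": force on the tool from outside, world axes, zero at the start; "torque": the same for the moment, N m; "opening": finger opening in m; "finger_force": force on a finger pad.
Only numpy, scipy, OpenCV 4.12 (cv2) and the standard library are available. Lean on these libraries where they do the work, as an engineer would, in place of code of your own. Each camera call takes 0.05 s, during which the arm holds its last target. There are 200 camera calls.

### The job

Set up the curing stand on its console by pressing the round key, then the square key, then the bar key, each fully down and one at a time. Then pick up the round bud vase by the neck, set it upright in the stand's sprung ring and push it down until the ring is at its bottom stop; finish while still gripping the vase and holding it pressed down there, pressing on the vase only and not on the stand. Keep the vase from tipping over, and leave the straight vase, candle, spool and tin where they stand.

Things in the scene. Friction and masses are not known exactly. Their poses are not given: they have to be found in the camera images.
- console: low white plastic console fixed to the table, 85 (x) x 190 (y) x 26 mm high, origin at the centre of its underside; the three grey keys stand in a row along its y axis
- key_round_top (a point): centre of the top face of the round key (disc of 28 mm diameter). The top is 40 mm above the table at rest; its x and y axes are those of the console. Key centres are 58 mm apart in a row; which key has which of the three places changes.
- key_round (a joint): how far the round key is pressed: 0 up, 0.006 m fully down; springs back. It takes 1.2 N to start and 4 N to bottom out; it counts as pressed beyond 4 mm
- key_square_top (a point): centre of the top face of the square key (26 x 26 mm). The top is 40 mm above the table at rest; its x and y axes are those of the console. Key centres are 58 mm apart in a row; which key has which of the three places changes.
- key_square (a joint): how far the square key is pressed: 0 up, 0.006 m fully down; springs back. It takes 1.2 N to start and 4 N to bottom out; it counts as pressed beyond 4 mm
- key_bar_top (a point): centre of the top face of the bar key (narrow, 15 mm along the row and 44 mm across it). The top is 40 mm above the table at rest; its x and y axes are those of the console. Key centres are 58 mm apart in a row; which key has which of the three places changes.
- key_bar (a joint): how far the bar key is pressed: 0 up, 0.006 m fully down; springs back. It takes 1.2 N to start and 4 N to bottom out; it counts as pressed beyond 4 mm
- stand: curing stand fixed to the table: wooden base plate 130 x 130 x 8 mm carrying an upright aluminium barrel of 92 mm outer diameter that reaches 42 mm above the table; out of the barrel rises a coil spring with a steel ring cradle on top. Origin at the centre of its underside, z up
- ring_rest (a point): centre of the ring cradle's mouth as it stands unpressed, on the stand's axis, 70 mm above the table; this point stays fixed as the ring sinks. The ring is a funnel 14 mm deep, 74 mm outer diameter at the top, bore 64 mm at the top narrowing to 40 mm. The round vase placed in it upright sits on the funnel, its mid point 42 mm above this point while the ring is unpressed, and about 24 mm above it when the ring is fully down
- ring (a joint): how far the ring cradle is pushed down: 0 up, 0.018 m at its bottom stop. Spring force 4 N at the start, 11 N at the stop (the vase alone does not sink it)
- vase_mid (a point): mid point of the round bud vase on its axis, half-way up (60 mm above its foot); z is the vase's axis. Loose terracotta vase of about 0.2 kg, 120 mm high: a globe of 60 mm diameter on a flat foot of 32 mm diameter, globe top about 53 mm above the foot, then a straight round neck of 24 mm diameter from 53 to 112 mm above the foot, ending in a lip of 30 mm diameter. Best gripped by the neck about 28 mm above this point. It starts standing on the table
- vase: the same round bud vase, origin at the centre of its foot
- tall_vase: bystander: straight-sided terracotta vase with no neck, 52 mm diameter, 105 mm high, loose; origin at the centre of its underside
- candle: bystander: cream stub candle, 52 mm diameter, 55 mm high (wick to 64), loose; origin at the centre of its underside
- spool: bystander: wooden spool, 52 mm diameter, 48 mm high, loose; origin at the centre of its underside
- tin: bystander: round metal tin, 66 mm diameter, 36 mm high, loose; origin at the centre of its underside
There are look-alikes about, which are no part of the job. Leave any blue or yellow look-alike of the vase alone.

How it is judged:
By the outcome, as a careful person would: the job done as asked, in the order asked, and still so for the second after the job is handed in, while the arm keeps its last pose, push and grip.
It also fails if it takes over 51 s, if anything falls off the work surface, if the arm or the gripper's body presses on something with over 40 N, if the wrist force passes 120 N, or if a joint passes its speed limit or range.

## Working session

There is one attempt and no reset: what is moved stays moved. The work goes in short steps, each a Python script; the robot and the scene stay as the last script left them, time stands still between calls to the robot, and variables do not carry over. Pictures are saved under pics/ and viewed, at most 10 in all, crops included, and the job is handed in when it is done.

```bash
ls; mkdir -p pics; python3 - <<'E'
from cell import *
import cv2,numpy as np
np.set_printoptions(precision=4,suppress=True)
a=[cams.capture(n) for n in("scene","side")]
for n,i in zip(("scene","side"),a):
    cv2.imwrite(f"pics/{n}0.png",i[:,:,::-1]); print(n,cams.calibration(n))
    for k in("vase","console","key_round","key_square","key_bar","stand","ring","tall_vase","candle","spool","tin"):
        print(k,[(np.round(d["centre"]),round(d["score"],2)) for d in spotter.search_frame(n,k)][:4])
print(cams.calibration("wrist")); print(readout.observe())
E
```

```text
pics
scene {'K': array([[475.893 ,   0.    , 320.157 ],
       [  0.    , 475.893 , 240.0442],
       [  0.    ,   0.    ,   1.    ]]), 'extrinsics': array([[-0.2524, -0.7575,  0.6021,  1.1837],
       [ 0.9676, -0.1964,  0.1586,  0.1347],
       [-0.0018,  0.6226,  0.7825,  0.8803],
       [ 0.    ,  0.    ,  0.    ,  1.    ]])}
vase [(array([189., 179.]), 0.91), (array([265., 166.]), 0.84)]
console [(array([340., 283.]), 0.56)]
key_round []
key_square [(array([367., 276.]), 0.47), (array([469., 252.]), 0.4)]
key_bar [(array([339., 280.]), 0.57)]
stand [(array([470., 250.]), 0.93)]
ring [(array([474., 236.]), 0.66), (array([402., 351.]), 0.25)]
tall_vase [(array([187., 231.]), 0.68)]
candle [(array([353., 214.]), 0.8)]
spool [(array([402., 346.]), 0.97)]
tin [(array([244., 326.]), 0.91)]
side {'K': array([[472.1164,   0.    , 319.6013],
       [  0.    , 472.1164, 233.4617],
       [  0.    ,   0.    ,   1.    ]]), 'extrinsics': array([[-0.9699,  0.1605, -0.1833,  0.382 ],
       [-0.2426, -0.5662,  0.7878,  0.6883],
       [ 0.0226,  0.8085,  0.5881,  0.6082],
       [ 0.    ,  0. 
[... 625 characters left out ...]
ol_cam': array([[ 0.0009,  0.9537,  0.3009,  0.0762],
       [ 1.    , -0.0013,  0.001 ,  0.0004],
       [ 0.0013,  0.3009, -0.9537, -0.1421],
       [ 0.    ,  0.    ,  0.    ,  1.    ]])}
{'t': 1.2, 'joint_positions': array([-1.3455,  0.4936,  1.3455,  0.    ,  1.3025, -0.0955]), 'joint_velocities': array([ 0.0006,  0.001 ,  0.0016,  0.0008,  0.0007, -0.    ]), 'joint_efforts': array([ -0.0005, -88.2023, -38.4259,  -0.0004,   0.001 ,  -0.    ]), 'tool_pos': array([ 0.1971, -0.5931,  0.2313]), 'orientation': array([0.9872, 0.1597, 0.    , 0.    ]), 'force': array([ 0.0736, -0.073 , -0.5282]), 'torque': array([ 0.0457, -0.0072, -0.0445]), 'finger_force': 0.0, 'opening': 0.08560095821029702}
```

View pics/scene0.png

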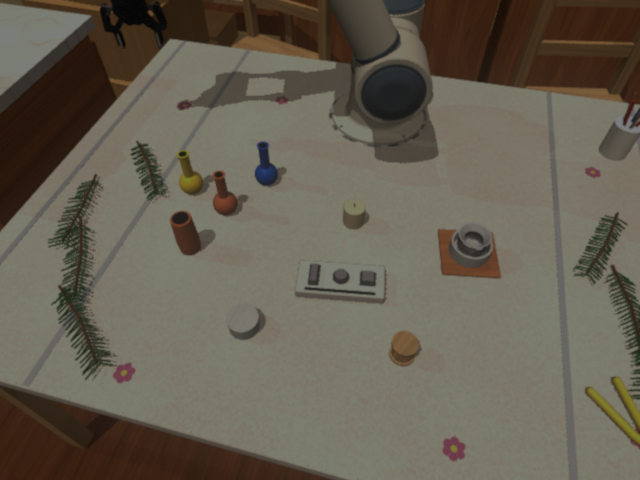

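View pics/side0.png

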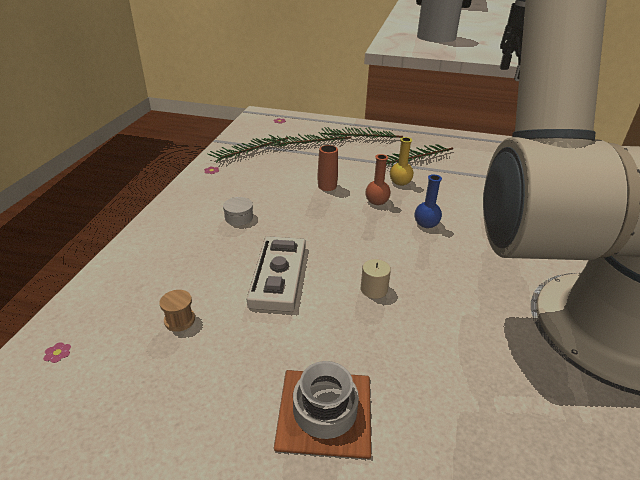

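Scene picture: yellow vase at (190,180), terracotta vase at (224,195) and blue vase at (265,170). The terracotta one fits, because the blue and yellow ones are look-alikes to leave alone. The console sits at (340,281), with bar (314,273), round (341,276) and square (368,278). The ring is at (475,238). I'll triangulate these and check the vase in a crop.

```bash
cat > h.py <<'E'
import numpy as np,cv2
from cell import *
from scipy.spatial.transform import Rotation as R
np.set_printoptions(precision=4,suppress=True)
def ray(cam,px,T=None):
    c=cams.calibration(cam);K=c["K"]
    d=np.array([(px[0]-K[0,2])/K[0,0],(px[1]-K[1,2])/K[1,1]])
    if cam=="wrist":
        r=np.linalg.norm(d);v=np.array([d[0]/r*np.sin(r),-d[1]/r*np.sin(r),-np.cos(r)]);E=T@c["T_tool_cam"]
    else: v=np.array([d[0],-d[1],-1]);E=c["extrinsics"]
    return E[:3,3],E[:3,:3]@v
def at_z(cam,px,z,T=None):
    o,v=ray(cam,px,T);return o+v*(z-o[2])/v[2]
def toolT():
    s=readout.observe();T=np.eye(4);T[:3,:3]=R.from_quat(s["orientation"]).as_matrix();T[:3,3]=s["tool_pos"];return T
def down(yaw):  # tool y axis (closing line) at angle yaw from world y... tool x at angle yaw
    c,s=np.cos(yaw),np.sin(yaw)
    return R.from_matrix(np.array([[c,s,0],[s,-c,0],[0,0,-1]])).as_quat()
E
python3 - <<'E'
from h import *
P={"lip":(.12,(221,174),(381,157)),"bar":(.04,(314,273),(284,245)),"round":(.04,(341,275),(280,260)),"square":(.04,(368,277),(275,282)),
"ring":(.07,(476,237),(326,378)),"candle":(.055,(354,208),(376,267)),"blue":(.12,(264,145),(434,178)),"yellow":(.12,(184,154),(405,140)),"tall":(.105,(181,216),(328,149)),"tin":(.036,(243,316),(238,205)),"spool":(.048,(405,340),(177,298))}
for k,(z,a,b) in P.items(): print(k,at_z("scene",a,z)[:2],at_z("side",b,z)[:2])
a=cv2.imread("pics/scene0.png")[130:270,150:310];b=cv2.imread("pics/side0.png")[120:260,300:460]
cv2.imwrite("pics/crop1.png",cv2.resize(np.hstack([a,b]),None,fx=2.4,fy=2.4,interpolation=2))
E
```

```text
lip [ 0.4683 -0.2887] [ 0.4714 -0.291 ]
bar [ 0.6276 -0.0256] [ 0.6174 -0.0161]
round [0.6181 0.0315] [0.6106 0.0305]
square [0.6087 0.0882] [0.6001 0.092 ]
ring [0.4665 0.2981] [0.46   0.2903]
candle [0.436 0.02 ] [0.4303 0.02  ]
blue [ 0.3476 -0.2258] [ 0.3491 -0.2259]
yellow [ 0.4264 -0.4001] [ 0.4277 -0.3986]
tall [ 0.5985 -0.3316] [ 0.6033 -0.3264]
tin [ 0.7621 -0.1373] [ 0.7619 -0.1333]
spool [0.7392 0.185 ] [0.7428 0.1824]
```

View pics/crop1.png

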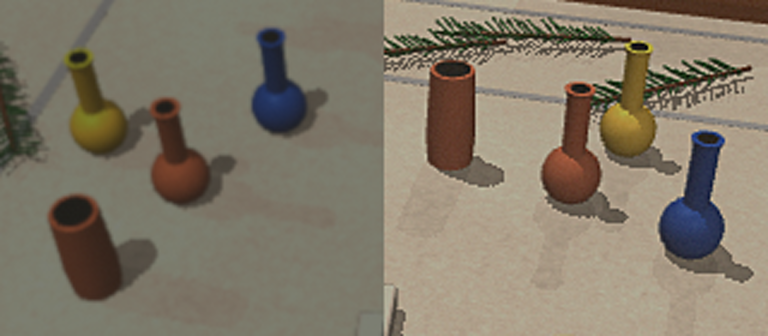

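The crop confirms it: the terracotta round vase, with a globe and neck, stands between the yellow and blue ones, and the straight vase is separate. Next I go above the keys with the jaws closed and take a wrist look.

```bash
python3 - <<'E'
from h import *
close()
env.reach([.612,.031,.17],down(1.736))
T=toolT();i=cams.capture("wrist");cv2.imwrite("pics/w1.png",i[:,:,::-1])
for k in("key_round","key_square","key_bar"):
    for d in spotter.trace("wrist",k)[:2]: print(k,d["score"],np.array(d["centre"]),at_z("wrist",d["centre"],.04,T)[:2], d["pixels"].sum())
s=readout.observe();print(s["t"],s["tool_pos"],s["joint_positions"],s["force"],s["opening"])
E
```

```text
key_round 0.58 [319.2 224.6] [0.6137 0.0279] 1021
key_square 0.91 [319.1 143.9] [0.6035 0.0882] 1251
key_bar 0.69 [321.1 284.6] [ 0.6236 -0.0216] 518
4.825 [0.612  0.0306 0.17  ] [-0.0475  0.5388  1.4492 -0.0001  1.1536 -0.212 ] [ 0.6331 -0.0254 -0.3588] -3.3300746247327756e-05
```

View pics/w1.png

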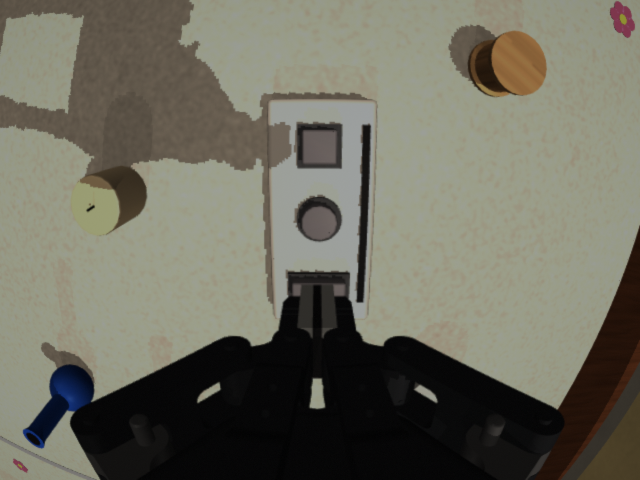

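Wrist picture: square key at (320,146), round key at (319,221) and bar at (318,283), half hidden by the fingers. The positions agree with the overview cameras, so I press in order.

```bash
python3 - <<'E'
from h import *
r=np.array([.6134,.030]);u=np.array([-.0098,.0572])
for n,p in(("round",r),("square",r+u),("bar",r-u)):
    env.line_to([*p,.055],velocity=.2)
    f0=readout.observe()["force"][2]
    env.line_to([*p,.0365],velocity=.06)
    z=.0365; log=[]
    while z>.030:
        z-=.0012; env.line_to([*p,z],velocity=.03)
        s=readout.observe();f=s["force"][2]-f0;log.append((round(s["tool_pos"][2],4),round(f,1)))
        if f>8: break
    env.hold(.15);s=readout.observe();log.append((round(s["tool_pos"][2],4),round(s["force"][2]-f0,1)))
    print(n,log)
    env.line_to([*p,.055],velocity=.15)
print(readout.observe()["t"])
E
```

```text
round [(np.float64(0.0354), np.float64(2.9)), (np.float64(0.0341), np.float64(4.6)), (np.float64(0.0338), np.float64(18.5)), (np.float64(0.0338), np.float64(18.9))]
square [(np.float64(0.0354), np.float64(2.0)), (np.float64(0.0341), np.float64(3.3)), (np.float64(0.0338), np.float64(18.2)), (np.float64(0.0337), np.float64(18.2))]
bar [(np.float64(0.0354), np.float64(4.0)), (np.float64(0.0341), np.float64(3.7)), (np.float64(0.0338), np.float64(18.6)), (np.float64(0.0338), np.float64(19.1))]
11.7
```

All three keys reached their bottom stop at about 18 N. Now I look above the vase.

```bash
python3 - <<'E'
from h import *
s=readout.observe();p=s["tool_pos"]
env.line_to([p[0],p[1],.2],velocity=.25)
env.reach([.470,-.290,.24],down(1.92))
open_jaws()
T=toolT();i=cams.capture("wrist");cv2.imwrite("pics/w2.png",i[:,:,::-1])
for d in spotter.trace("wrist","vase")[:3]: print(d["score"],np.array(d["centre"]),at_z("wrist",d["centre"],.06,T)[:2], d["pixels"].sum())
s=readout.observe();print(s["t"],s["tool_pos"],s["force"],s["opening"])
E
```

```text
0.86 [236.  292.6] [ 0.4245 -0.3984] 3315
0.83 [210.   97.4] [ 0.348 -0.229] 3743
0.62 [316.  210.6] [ 0.4701 -0.2941] 3521
14.4917 [ 0.47 -0.29  0.24] [ 0.3873  0.5227 -0.6564] 0.08536694049785926
```

View pics/w2.png

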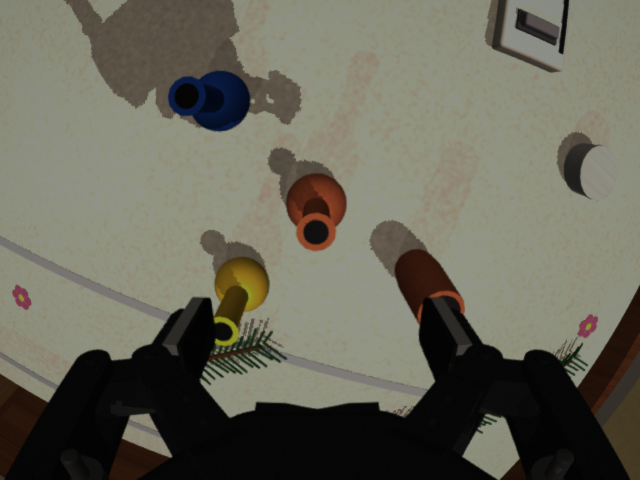

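Wrist picture: the terracotta lip is centred at (316,231) between the open fingers, with the neighbours well clear. I'll grasp it, lift it, and look at the stand.

```bash
python3 - <<'E'
from h import *
T=toolT();p=at_z("wrist",(316,231.5),.116,T)[:2];g=at_z("wrist",(316.5,203),.027,T)[:2];print("lip",p,"globe",g)
env.line_to([*p,.15],velocity=.25)
env.line_to([*p,.069],velocity=.12)
close();s=readout.observe();print(s["t"],s["tool_pos"],s["opening"],s["finger_force"])
env.line_to([*p,.12],velocity=.1);env.line_to([*p,.24],velocity=.25)
env.reach([.497,.20,.24],down(1.92));env.hold(.2)
T=toolT();i=cams.capture("wrist");cv2.imwrite("pics/w3.png",i[:,:,::-1])
for k in("ring","stand"):
  for d in spotter.trace("wrist",k)[:2]: print(k,d["score"],np.array(d["centre"]),at_z("wrist",d["centre"],.07,T)[:2], d["pixels"].sum())
s=readout.observe();print(s["t"],s["tool_pos"],s["force"],s["opening"],s["finger_force"])
E
```

```text
lip [ 0.4709 -0.2961] globe [ 0.4707 -0.2945]
16.425 [ 0.4711 -0.2962  0.0693] 0.022502257437188443 57.65604503452778
ring 0.9 [315.5  68.1] [0.4546 0.3117] 3905
stand 0.68 [314.1  93. ] [0.4608 0.2915] 16245
19.875 [0.4971 0.1997 0.24  ] [ 0.6836  0.7204 -2.3177] 0.022957762480916383 58.005885215388844
```

View pics/w3.png

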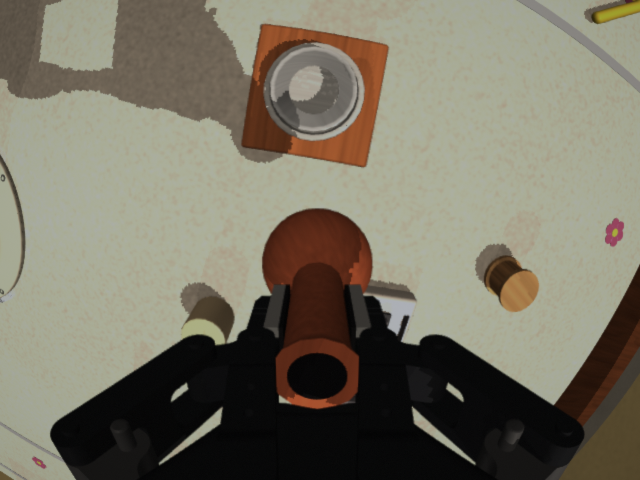

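Wrist picture: the vase is held upright by the neck, and the stand is at (314,92). I enlarge it to locate the ring mouth.

```bash
python3 - <<'E'
from h import *
T=toolT()
i=cv2.imread("pics/w3.png")[15:175,235:395];j=cv2.imread("pics/side0.png")[350:470,265:385]
cv2.imwrite("pics/crop3.png",np.hstack([cv2.resize(i,(480,480),interpolation=2),cv2.resize(j,(320,480)[::-1][::-1] if 0 else (320,320),interpolation=2) if 0 else np.zeros((480,1,3),np.uint8)]))
c=[at_z("wrist",q,.008,T)[:2] for q in((263,25),(388,44),(367,166),(244,147))]
print("base",np.mean(c,0),[np.linalg.norm(c[k]-c[k-1]) for k in range(4)])
for q in((314,86),(314,88),(314,90)): print(q,at_z("wrist",q,.07,T)[:2])
E
```

```text
base [0.4601 0.2958] [np.float64(0.12693250217303975), np.float64(0.12583797187486986), np.float64(0.12759613866017436), np.float64(0.12626680112612645)]
(314, 86) [0.4584 0.2973]
(314, 88) [0.459  0.2957]
(314, 90) [0.4596 0.2941]
```

View pics/crop3.png

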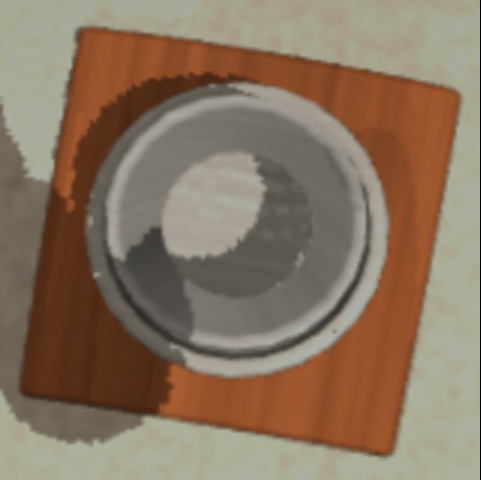

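The ring mouth centre is at about (314,89), which puts it at (0.4596,0.295), in agreement with the base plate. Now I place the vase and press.

```bash
python3 - <<'E'
from h import *
p=np.array([.4597,.2952])
env.line_to([*p,.20],velocity=.2);env.line_to([*p,.132],velocity=.12);env.hold(.2)
f0=readout.observe()["force"]
z=.126;log=[]
env.line_to([*p,z],velocity=.04)
while z>.0985:
    z-=.002 if z>.108 else .001
    env.line_to([*p,z],velocity=.03)
    s=readout.observe();f=s["force"]-f0;log.append((z,s["tool_pos"][2],*f))
    if f[2]>16 or np.hypot(*f[:2])>12: break
env.hold(.3);s=readout.observe();log.append((z,s["tool_pos"][2],*(s["force"]-f0)))
print(np.array(log));print(s["t"],s["opening"],s["finger_force"])
for n in("wrist","side"): cv2.imwrite(f"pics/{n}9.png",cams.capture(n)[:,:,::-1])
a=cv2.imread("pics/side9.png")[270:470,210:450]
cv2.imwrite("pics/fin.png",np.hstack([cv2.resize(a,(480,400),interpolation=2),cv2.resize(cv2.imread("pics/wrist9.png"),(320,400)) ]))
E
```

```text
[[ 0.124   0.124   0.2765 -1.4542  3.4573]
 [ 0.122   0.122   0.6456 -1.5601  3.2725]
 [ 0.12    0.12   -0.2259 -1.5301  5.5701]
 [ 0.118   0.1179 -0.5401 -2.1739  5.6827]
 [ 0.116   0.116  -0.7258 -1.8172  6.2729]
 [ 0.114   0.1141 -1.3504 -2.2116  7.4788]
 [ 0.112   0.1121 -0.4073 -2.6677  7.4663]
 [ 0.11    0.1101 -0.5548 -2.3535  9.4785]
 [ 0.108   0.1082 -0.7743 -3.7769  8.8288]
 [ 0.107   0.1072 -0.701  -2.2463  9.532 ]
 [ 0.106   0.1063 -2.1373 -2.5728 10.1513]
 [ 0.105   0.1057 -2.7015 -4.5703 17.3681]
 [ 0.105   0.1057 -1.8782 -4.517  17.6073]]
25.0917 0.022685260831231957 59.55458943732083
```

View pics/fin.png

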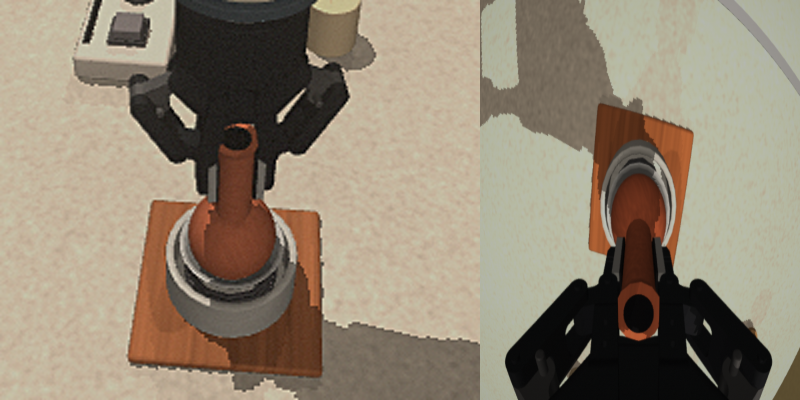

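The side view shows the vase upright in the ring. Force rose steadily over 18 mm of travel and then jumped at the stop, which confirms the ring is down. I add a slight margin and hand in.

```bash
python3 - <<'E'
from h import *
env.line_to([.4597,.2952,.1046],velocity=.02);env.hold(.3)
s=readout.observe();print(s["t"],s["tool_pos"],s["force"],s["opening"]);print(ticket.sign_off())
E
```

```text
25.7417 [0.4599 0.2952 0.1056] [-3.8087 -5.646  21.0083] 0.0227268939407469
the job is handed in; nothing more can be done
None
```

I pressed the round, square and bar keys fully down in that order, and handed the job in at about 26 s with the terracotta vase upright in the ring, still gripped and pressed to the bottom stop at about 21 N.

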